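Slide the stock tray onto its mat and stack its match

TASK

Push the full rectangular wooden tray across the table, without lifting or tipping it, until it sits centred and square on the blue mat with its two stones still in it. Then take the empty tray of the same rectangular shape by its bar and lower it onto the full one, without dropping it, so that its foot nests inside the rim, and let go. Leave the round tray, which does not fit, and everything else on the table where it is.

Things in the scene. Friction and masses are not known exactly. Their poses are not given: they have to be found in the camera images.
- full_tray: Full wooden tray to push: 120 (its x) x 100 (its y) x 56 mm, about 0.4 kg, loose, red garnet in its +x half, green fluorite in its -x half, both below the rim. Origin: centre of underside, z up. Outer faces upright from 6 to 56 mm high; foot below set back 12 mm. It slides with ordinary friction (1 to 6 N). A 12 mm grip bar crosses its middle along y.
- full_tray_mouth (a point): Centre of the full tray's open mouth, level with the top of its rim, 56 mm above its underside. Clear opening inside the 8 mm walls: 104 mm (tray x) by 84 mm (tray y). The empty tray's foot goes in here; nested, the empty tray's bar top is 38 mm above this point, that is 94 mm above the table. Axes as the tray's.
- display_mat: Blue felt mat with a thin pale border line, the target: 180 (its x) x 160 (its y) mm, 1 mm thin, fixed; it does not catch what slides over it. Origin: its centre, on the table. The full tray belongs centred on it, 120 mm side along the mat's x (either way round). A fixed black tub, 74 mm tall, stands nearer the robot (x 0.28 to 0.475, y -0.22 to 0.055): keep clear of it.
- empty_tray_bar (a point): Empty tray, same shape as the full one, 0.25 kg. Point: middle of its grip bar's top, on the tray's vertical centre line, 44 mm above its underside. x along the 120 mm side, y along the bar, z up. Bar 12 mm thick (x), 84 long (y), 34 tall; 46 mm wide well each side; rim 12 mm above the bar. Foot 6 mm tall, 96 x 76 mm (lowest 3 mm 90 x 70): 4 mm play in the mouth, either way round.
- round_tray: Round tray of the same wood, 120 mm across, 56 mm high, with a grip bar too: does not nest, leave it. Origin: centre of its underside. The round and the empty rectangular tray may stand in either of two places.
- garnet: Dark red garnet crystal, 40 x 41 x 37 mm, loose in the full tray. Origin: centre of its underside.
- fluorite_cubes: Green fluorite cubes, 33 x 49 x 35 mm, loose in the full tray. Origin: centre of its underside.
- barite_rose_small: Brownish rosette of bladed crystals, 49 x 70 x 34 mm, bystander on the table to the left of the mat. Origin: centre of its underside.
- quartz_twin_small: Small clear-white quartz points, 36 x 63 x 63 mm, bystander behind the work. Origin: centre of its underside.

How it is judged (in metres and radians):
On the way:
1. the full tray stands at rest, centred and square on the mat, and nothing is stacked on it yet (x of full_tray in the frame of display_mat between -0.02 and 0.02 m and y of full_tray in the frame of display_mat between -0.02 and 0.02 m and angle between the x axis of full_tray and the x axis of display_mat, either way round below 0.14 rad and linear speed of full_tray below 0.01 m/s and horizontal distance between empty_tray_bar and full_tray above 0.1 m), for 0.2 s.
At the end, for the whole second after the job is handed in: Full tray on the table, centre within 20 mm of the mat centre along both mat axes, square within 0.14 rad, both stones in it; the empty rectangular tray nested on it (centres within 8 mm, bar top 90 to 97 mm above the full tray's underside, level within 0.04 rad), at rest and released (x of full_tray in the frame of display_mat between -0.02 and 0.02 m and y of full_tray in the frame of display_mat between -0.02 and 0.02 m and angle between the x axis of full_tray and the x axis of display_mat, either way round below 0.14 rad and height (world z) of full_tray below 0.003 m and horizontal distance between empty_tray_bar and full_tray below 0.008 m and z of empty_tray_bar in the frame of full_tray between 0.09 and 0.097 m and angle between empty_tray_bar's own z axis and vertical below 0.04 rad and horizontal distance between each of garnet, fluorite_cubes and full_tray below 0.06 m and height (world z) of each of garnet, fluorite_cubes below 0.03 m and linear speed of full_tray below 0.02 m/s); the robot touches nothing.
It fails at once if the full tray is lifted more than 12 mm or tipped more than 0.15 rad (height (world z) of full_tray above 0.012 m or angle between full_tray's own z axis and vertical above 0.15 rad).
It fails at once if the empty tray is let go above the full tray, more than 15 mm higher than nested (horizontal distance between empty_tray_bar and full_tray below 0.06 m and height (world z) of empty_tray_bar above 0.109 m and contact force between the fingers and anything else below 0.05 N).
It fails at once if the round tray is moved more than 25 mm (distance of round_tray from where it was at the start of the episode above 0.025 m).
It fails at once if a bystander (barite, quartz) is moved more than 25 mm (distance of any of barite_rose_small, quartz_twin_small from where it was at the start of the episode above 0.025 m).
It also fails if it takes over 72 s, if anything falls off the work surface, if the arm or the gripper's body presses on something with over 40 N, if the wrist force passes 120 N, or if a joint passes its speed limit or range.

ROBOT

A 6-joint arm with a two-finger parallel gripper is mounted at the origin on a cart in front of the work surface, level with it; the furniture and walls round the work are solid. World frame = base frame: x ahead of the robot, y to its left, z up, the work surface at z = 0. Lengths are in m, angles in degrees, forces in N, time in s.
With the tool pointing down it reaches from about 0.35 to 0.725 m from the base axis. Payload 6 kg.
Tool frame: the origin (TCP) lies midway between the tips of the shut fingers; the grasp point (between the pads) lies 19 mm behind it (manip.grasp_offset is the distance from the TCP to the grasp point, in m); z points along the fingers, y is the line along which they close (so a half turn about z gives the same grasp; the last joint's range is limited). The gripper opens to 85 mm and grips with 20 to 120 N. Pads are 22 mm wide; open, the fingers measure 114 mm over their backs; the gripper's body (76 mm by 85 mm) begins 54 mm behind the grasp point. The pads swing forward as they close: fully open they stand 13 mm farther back than shut.
Start: joints at [19.12, 2.303, 4.859, 0, -92.561, -19.12], TCP at [0.6, 0, 0.231] pointing down, gripper open.
Joint ranges: [-146.85, 146.85], [-73.84, 115.35], [-62.03, 85.46], [-188.31, 113.3], [-161.28, -10.13], [-171.36, 171.36]. Speed limits (degrees/s): [147.25, 147.25, 172.46, 180, 180, 180].

INTERFACE

Orientations are given as a 3x3 rotation matrix whose columns are the frame's x, y, z axes.
In Python, from bench import manip gives the robot as it stands.
- The arm moves only by the tool play_rows, never from a script. Its argument "rows" is a list of rows, each a list of 7 numbers: the gripper's target within -1 to 1 (fully open at 1, half-way at 0, shut at -1), then the shift along the tool's x, y, z normalised to -1 to 1, where 1 is 0.06 m, then the turn, a rotation vector about the tool's x, y, z normalised to -1 to 1, where 1 is 0.08 rad. A call has exactly 5 rows; each row shifts and turns the commanded pose from where the row before left it, along the tool's axes as they then stand; what a row does not reach is not made up. A row lasts 1/8 s, in which the tool goes at most 62.5 mm and 10.7 degrees, less where a joint would pass 70% of its speed; a pose out of reach is approached as far as the arm can. A call with a number of a shift or a turn outside -1 to 1 is refused whole. A call with a gripper value outside its range is refused whole. The fingers move at their own pace and stop on an object; the grip force is fixed at half the most. Time passes only in rows, so rows that do not move let the fingers close, or fill a call up. It gives the time, the measured TCP pose, the force, the opening and the grip force at its end, in the units of the state.
- manip.read_state(): the state, without advancing time (a new reading comes with each control period).
- manip.get_image(name): name is "scene" or "side" or "wrist"; returns a dict with "pixels" (480x640x3 uint8, blue, green, red), "mtx" (3x3 intrinsics, pixels), "T" (4x4, takes a point from camera to world coordinates); the wrist camera has in their place "hand_eye" (4x4, takes a point from camera to tool coordinates, whose origin is the TCP and whose axes are the flange's). Camera axes: x right, y down, z forward; pixel columns grow to the right and rows downward; lengths in m; the calibration is good to about 2 mm. A picture is of the moment at which its call begins: read the wrist's pose just before it. There is no depth.
- manip.finish_job(): hands the job in; it is judged then, once.
The state is a dict: "time": time; "q": joint angles; "qd": joint speeds; "tau": joint torques, N m; "eef_pos": TCP position; "eef_rot": TCP orientation; "contact_force": force on the tool from outside, world axes, zero at the start; "ft_torque": the same for the moment, N m; "grip_width": opening from 0.0 (shut) to 1.0 (fully open); "finger_force": force on a finger pad.
Only numpy, scipy, OpenCV 4.12 (cv2) and the standard library are available. Lean on these libraries where they do the work, as an engineer would, in place of code of your own. Each camera call takes 0.05 s, during which the arm holds its last target. There are 200 camera calls.

## Working session

There is one attempt and no reset: what is moved stays moved. The work goes in short steps, Python scripts to look and compute and a tool call to move; the robot and the scene stay as the last step left them, time stands still between calls to the robot, and variables do not carry over. Pictures are saved under pics/ and viewed, at most 10 in all, crops included, and the job is handed in when it is done.

Besides the shell and the picture viewer there is one more tool, called as name(argument=value, ...), one argument or row to a line, values as JSON. play_rows: Moves the arm, as the interface text tells. Scaled input: -1 to 1 covers 0.06 m each way for a shift and 0.08 rad each way for a turn. Its arguments: {"type":"object","properties":{"rows":{"type":"array"}},"required":["rows"]}

```bash
mkdir -p pics; cat > h.py <<'E'
import numpy as np, cv2
from bench import manip
def snap(name,fn):
    s=manip.read_state(); im=manip.get_image(name)
    cv2.imwrite('pics/'+fn+'.png',im['pixels'])
    if name=='wrist':
        T=np.eye(4);T[:3,:3]=np.array(s['eef_rot']);T[:3,3]=s['eef_pos'];T=T@np.array(im['hand_eye'])
    else: T=np.array(im['T'])
    np.savez('pics/'+fn+'.npz',K=im['mtx'],T=T)
    return im
def px(fn,uv,z):
    d=np.load('pics/'+fn+'.npz');T=d['T'];o=[]
    for u,v in uv:
        r=T[:3,:3]@np.linalg.inv(d['K'])@[u,v,1]; t=(z-T[2,3])/r[2]; o.append(T[:3,3]+t*r)
    return np.array(o)
def proj(fn,P):
    d=np.load('pics/'+fn+'.npz');p=(np.linalg.inv(d['T'])@np.append(P,1))[:3]; q=d['K']@p; return q[:2]/q[2]
E
python3 - <<'E'
from h import *
snap('scene','s0');snap('wrist','w0');snap('side','d0')
s=manip.read_state();print(s)
for f in('s0','w0','d0'):
    d=np.load('pics/'+f+'.npz');print(f,d['T'].round(3).tolist(),d['K'].round(0).tolist())
E
```

```text
{'time': 0.15, 'q': array([ 1.91194641e+01,  2.33149139e+00,  4.81677210e+00, -1.95697601e-02,
       -9.25624016e+01, -1.91196084e+01]), 'qd': array([ 0.00963522, -0.18139737,  0.138632  ,  0.14050746, -0.04954893,
       -0.00265689]), 'tau': array([-1.71928452e-03, -3.68610263e+01,  3.47691929e+01,  6.93625420e+00,
       -4.38957781e-03, -4.53315295e-06]), 'eef_pos': array([5.99748720e-01, 6.28421942e-05, 2.30512449e-01]), 'eef_rot': array([[ 1.26048324e-05, -9.99999043e-01, -1.38352780e-03],
       [-9.99999993e-01, -1.24409245e-05, -1.18479541e-04],
       [ 1.18462216e-04,  1.38352929e-03, -9.99999036e-01]]), 'contact_force': array([ 0.35538895, -0.07925305, -1.06950938]), 'ft_torque': array([0.00533171, 0.0424853 , 0.03512523]), 'finger_force': 0.0, 'grip_width': 0.9998868985772387}
s0 [[-0.893, -0.202, 0.402, 0.063], [-0.45, 0.435, -0.78, 0.779], [-0.017, -0.878, -0.479, 0.639], [0.0, 0.0, 0.0, 1.0]] [[495.0, 0.0, 324.0], [0.0, 495.0, 238.0], [0.0, 0.0, 1.0]]
w0 [[-1.0, 0.001, -0.001, 0.6], [0.0, 0.949, 0.316, -0.082], [0.001, 0.316, -0.949, 0.372], [0.0, 0.0, 0.0, 1.0]] [[430.0, 0.0, 323.0], [0.0, 430.0, 232.0], [0.0, 0.0, 1.0]]
d0 [[-1.0, -0.0, -0.002, 0.534], [0.002, 0.641, -0.768, 0.631], [0.001, -0.768, -0.641, 0.698], [0.0, 0.0, 0.0, 1.0]] [[512.0, 0.0, 328.0], [0.0, 512.0, 239.0], [0.0, 0.0, 1.0]]
```

View pics/s0.png

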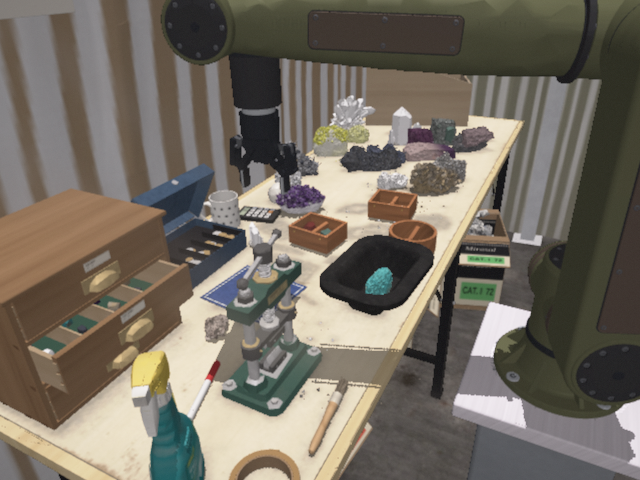

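View pics/d0.png

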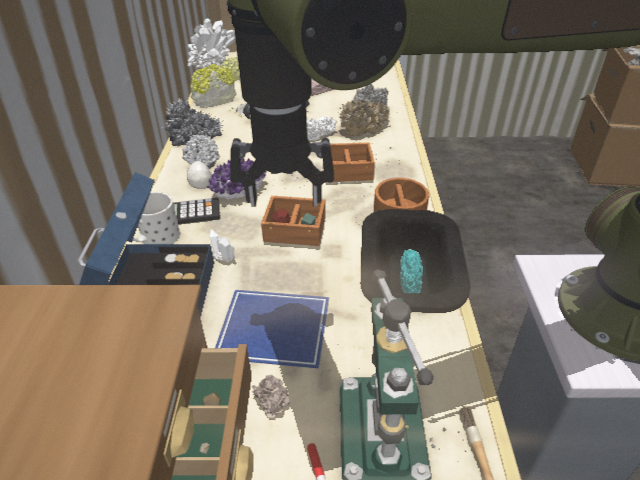

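The side view shows the mat (corners ~(234,292), (328,296), (320,366), (216,358)). The full tray is at (293,220), the empty tray at (350,160) and the round one at (400,197). I'll enlarge it.

```bash
python3 - <<'E'
import cv2
a=cv2.imread('pics/d0.png')[135:375,200:440]
cv2.imwrite('pics/d0c.png',cv2.resize(a,None,fx=2.5,fy=2.5,interpolation=cv2.INTER_CUBIC))
E
```

```text
(no output)
```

View pics/d0c.png

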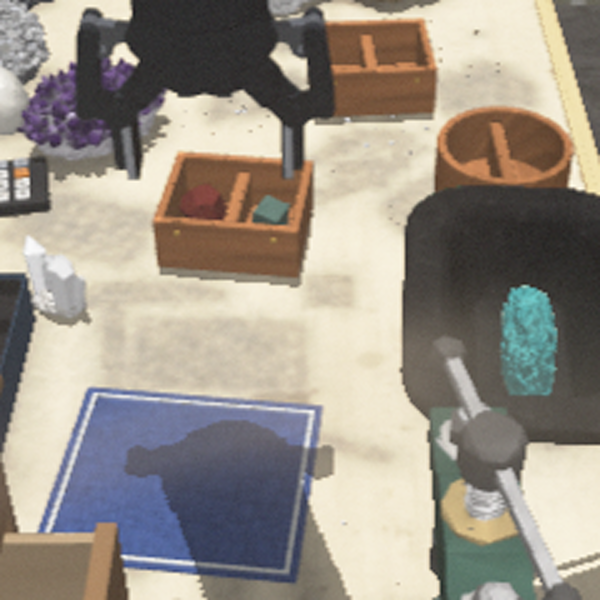

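View pics/w0.png

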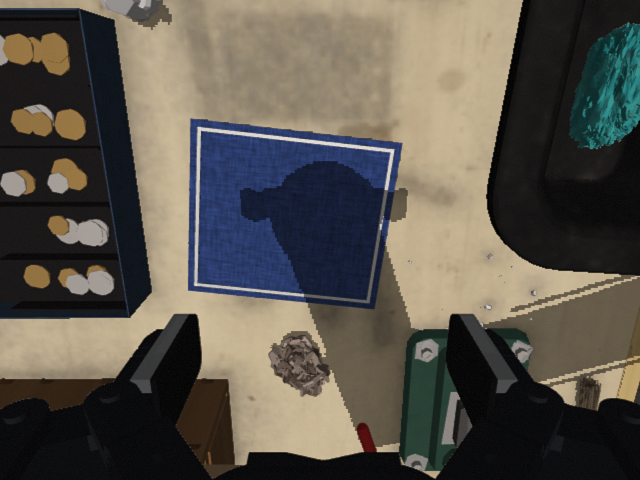

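The wrist view shows the mat corners at (191,119), (402,143), (375,308), (188,291). In the enlarged side view, the full tray's rim corners are at (155,222), (303,238), (313,160), (178,153). The empty tray's visible corners are at (432,20) and (436,72), and the round rim is centred at about (504,147).

```bash
python3 - <<'E'
from h import *
def rep(n,P):
    print(n,P[:,:2].round(3).tolist(),'c',P[:,:2].mean(0).round(4),'sides',np.linalg.norm(P-np.roll(P,-1,0),axis=1).round(3), 'ang',[round(float(np.degrees(np.arctan2(*(P[(i+1)%len(P)]-P[i])[1::-1]))),1) for i in range(len(P))])
c=lambda L:[(200+u/2.5,135+v/2.5) for u,v in L]
rep('mat',px('w0',[(191,119),(402,143),(375,308),(188,291)],.001))
rep('mat_d',px('d0',c([(90,388),(322,406),(295,581),(38,535)]),.001))
rep('full',px('d0',c([(155,222),(303,238),(313,160),(178,153)]),.056))
rep('empty',px('d0',c([(432,20),(436,72)]),.056))
rep('empty bar ends',px('d0',c([(363,33),(374,66)]),.044))
rep('round',px('d0',c([(436,147),(572,147),(504,107),(504,187)]),.056))
rep('quartz',px('d0',c([(60,310)]),.0))
rep('barite',px('w0',[(298,363)],.015))
E
```

```text
mat [[0.71, -0.057], [0.533, -0.038], [0.55, 0.12], [0.729, 0.101]] c [0.6306 0.0315] sides [0.179 0.158 0.18  0.16 ] ang [173.6, 83.8, -5.8, -96.6]
mat_d [[0.706, -0.053], [0.53, -0.034], [0.549, 0.123], [0.722, 0.086]] c [0.6269 0.0306] sides [0.177 0.158 0.178 0.139] ang [173.9, 83.4, -12.1, -96.7]
full [[0.665, -0.186], [0.545, -0.165], [0.538, -0.273], [0.655, -0.283]] c [ 0.6009 -0.2267] sides [0.122 0.107 0.118 0.097] ang [170.2, -94.1, -5.1, 83.8]
empty [[0.418, -0.515], [0.421, -0.416]] c [ 0.4199 -0.4659] sides [0.099 0.099] ang [88.3, -91.7]
empty bar ends [[0.488, -0.51], [0.479, -0.447]] c [ 0.4833 -0.4786] sides [0.064 0.064] ang [98.0, -82.0]
round [[0.43, -0.292], [0.311, -0.292], [0.364, -0.356], [0.377, -0.234]] c [ 0.3706 -0.2934] sides [0.119 0.082 0.123 0.079] ang [-180.0, -50.6, 83.6, -47.9]
quartz [[0.743, -0.142]] c [ 0.7428 -0.1417] sides [0.] ang [0.0]
barite [[0.625, 0.172]] c [0.6246 0.1719] sides [0.] ang [0.0]
```

play_rows(
  rows=[
    [1, 0.8, 0, 0, 0, 0, 0],
    [1, 1, 0, 0, 0, 0, 0],
    [1, 1, 0, 0, 0, 0, 0],
    [1, 1, 0, 0, 0, 0, 0],
    [1, 1, 0, 0, 0, 0, 0],
  ],
)

```text
time: 0.78
eef_pos: [0.5997, -0.2898, 0.231]
eef_rot: [[0.0, -1.0, -0.0], [-1.0, -0.0, 0.0], [-0.0, 0.0, -1.0]]
contact_force: [-0.1, 0.4, -0.4]
grip_width: 0.999
finger_force: 0.0
```

```bash
python3 - <<'E'
from h import *
snap('wrist','w1');print(manip.read_state()['eef_pos'],manip.read_state()['eef_rot'].round(3).tolist())
E
```

```text
[ 0.59802662 -0.29612252  0.22984042] [[-0.005, -1.0, -0.003], [-1.0, 0.005, -0.001], [0.001, 0.003, -1.0]]
```

View pics/w1.png

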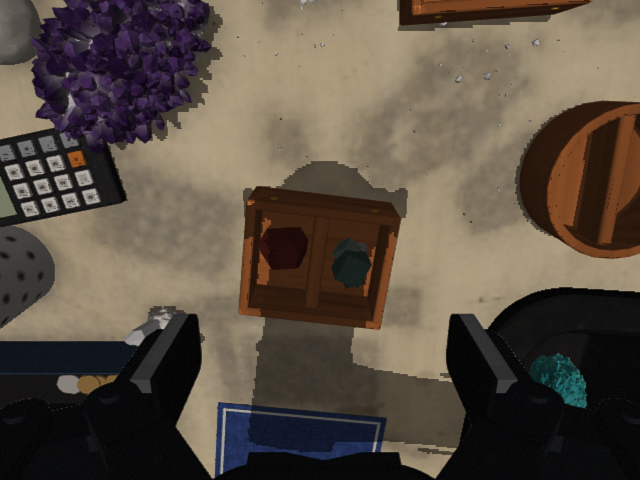

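The tray is in the middle of the wrist view, with its rear face seen as a band at rows 188–215. I'll enlarge it to read the rim corners.

```bash
python3 - <<'E'
import cv2
a=cv2.imread('pics/w1.png')[175:340,225:415]
cv2.imwrite('pics/w1c.png',cv2.resize(a,None,fx=3.6,fy=3.6,interpolation=cv2.INTER_CUBIC))
E
```

```text
(no output)
```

View pics/w1c.png

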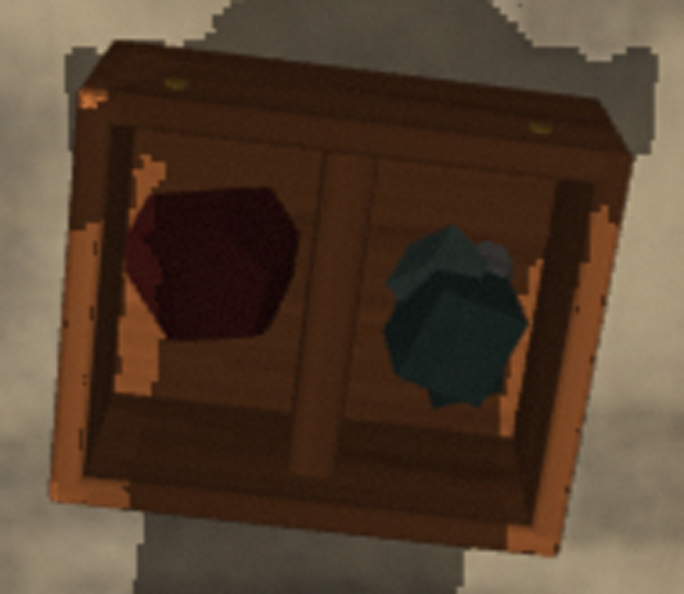

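The rim corners in the crop are (80,90), (632,155), (557,555), (50,500).

```bash
python3 - <<'E'
from h import *
P=px('w1',[(225+u/3.6,175+v/3.6) for u,v in [(80,90),(632,155),(557,555),(50,500)]],.056)[:,:2]
print(P.round(3).tolist(),P.mean(0),np.linalg.norm(P-np.roll(P,-1,0),axis=1))
for i in range(4):
    d=P[(i+1)%4]-P[i];print(np.degrees(np.arctan2(d[1],d[0])))
print(manip.read_state()['eef_pos'])
for f in(0.85,): print(px('w1',[(470,10),(590,5)],.056))
E
```

```text
[[0.658, -0.291], [0.541, -0.277], [0.553, -0.18], [0.67, -0.194]] [ 0.60542811 -0.23555599] [0.11772253 0.09795056 0.11811178 0.09782084]
173.053241107094
82.99652754406037
-7.010250794426085
-97.2314967645094
[ 0.59802662 -0.29612252  0.22984042]
[[ 0.50314848 -0.42063957  0.056     ]
 [ 0.42430977 -0.42362262  0.056     ]]
```

play_rows(
  rows=[
    [1, 0.57, 0.12, 0, 0, 0, 0.71],
    [1, 0, 0, 0.8, 0, 0, 0.71],
    [1, 0, 0, 1, 0, 0, 0],
    [1, 0, 0, 1, 0, 0, 0],
    [1, 0, 0, 0.5, 0, 0, 0],
  ],
)

```text
time: 1.45
eef_pos: [0.5904, -0.3213, 0.0281]
eef_rot: [[-0.114, -0.993, -0.006], [-0.993, 0.114, 0.003], [-0.002, 0.006, -1.0]]
contact_force: [0.2, 0.1, 0.4]
grip_width: 1.0
finger_force: 0.0
```

play_rows(
  rows=[
    [1, 0, 0, 0.2, 0, 0, 0],
    [1, 0, 0, 0.08, 0, 0, 0],
    [1, 0, 0, 0, 0, 0, 0],
    [1, 0, 0, 0, 0, 0, 0],
    [1, 0, 0, 0, 0, 0, 0],
  ],
)

```text
time: 2.08
eef_pos: [0.5933, -0.3224, 0.0176]
eef_rot: [[-0.113, -0.994, 0.001], [-0.994, 0.113, -0.001], [0.0, -0.002, -1.0]]
contact_force: [0.8, -0.2, 0.4]
grip_width: 0.999
finger_force: 0.0
```

play_rows(
  rows=[
    [1, -0.15, 0, 0, 0, 0, 0],
    [1, -0.2, 0, 0, 0, 0, 0],
    [1, -0.3, 0, 0, 0, 0, 0],
    [1, -0.35, 0.01, 0, 0, 0, 0],
    [1, -0.35, 0.01, 0, 0, 0, 0],
  ],
)

```text
time: 2.7
eef_pos: [0.6008, -0.2404, 0.0167]
eef_rot: [[-0.113, -0.994, -0.0], [-0.994, 0.113, -0.001], [0.001, 0.0, -1.0]]
contact_force: [0.1, -4.1, 0.6]
grip_width: 1.002
finger_force: 2.2
```

play_rows(
  rows=[
    [1, -0.35, 0.01, 0, 0, 0, 0],
    [1, -0.35, 0.01, 0, 0, 0, 0],
    [1, -0.35, 0.01, 0, 0, 0, 0],
    [1, -0.35, 0.01, 0, 0, 0, 0],
    [1, -0.35, 0.01, 0, 0, 0, 0],
  ],
)

```text
time: 3.32
eef_pos: [0.6097, -0.1356, 0.0166]
eef_rot: [[-0.113, -0.994, -0.0], [-0.994, 0.113, -0.0], [0.0, 0.0, -1.0]]
contact_force: [-0.5, -5.2, 1.8]
grip_width: 0.998
finger_force: 2.6
```

play_rows(
  rows=[
    [1, -0.35, 0.01, 0, 0, 0, 0],
    [1, -0.3, 0, 0, 0, 0, 0],
    [1, -0.2, 0, 0, 0, 0, 0],
    [1, -0.15, 0, 0, 0, 0, 0],
    [1, 0, 0, 0, 0, 0, 0],
  ],
)

```text
time: 3.95
eef_pos: [0.616, -0.0758, 0.0162]
eef_rot: [[-0.113, -0.994, 0.0], [-0.994, 0.113, 0.001], [-0.001, 0.0, -1.0]]
contact_force: [-1.0, 0.7, -0.4]
grip_width: 1.0
finger_force: 0.0
```

```bash
python3 - <<'E'
from h import *
snap('side','d1');snap('wrist','w2')
a=cv2.imread('pics/d1.png')[200:380,200:360]
cv2.imwrite('pics/d1c.png',cv2.resize(a,None,fx=3.3,fy=3.3,interpolation=cv2.INTER_CUBIC))
E
```

```text
(no output)
```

View pics/d1c.png

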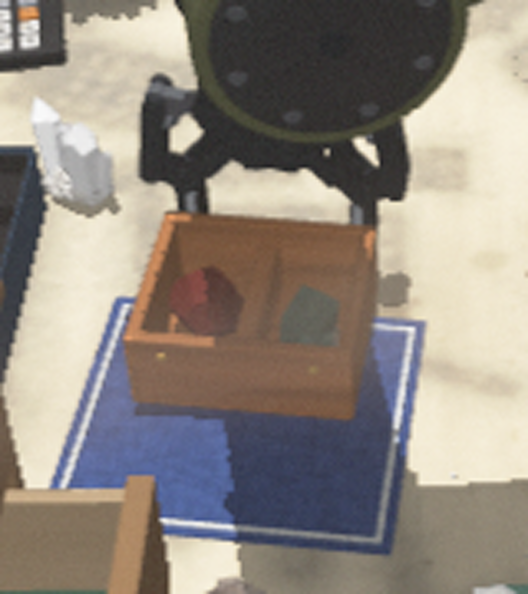

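The tray is square on the mat's rear half with both stones in it. Its rim corners are (125,340), (358,358), (376,228), (168,213).

```bash
python3 - <<'E'
from h import *
P=px('d1',[(200+u/3.3,200+v/3.3) for u,v in [(125,340),(358,358),(376,228),(168,213)]],.056)[:,:2]
c=P.mean(0);print(P.round(3).tolist(),c,np.linalg.norm(P-np.roll(P,-1,0),axis=1))
for i in range(4):
    d=P[(i+1)%4]-P[i];print(np.degrees(np.arctan2(d[1],d[0])))
p=manip.read_state()['eef_pos'];print(p)
e=np.array([.113,.994]);print('tray-tcp along',(c-p[:2])@e,'togo',(np.array([.629,.031])-c)@e)
E
```

```text
[[0.685, 0.032], [0.565, 0.044], [0.558, -0.052], [0.674, -0.065]] [ 0.6205083  -0.01021951] [0.12096666 0.09679139 0.11708041 0.0969099 ]
174.07591294581835
-94.31712274024909
-5.997242700213813
83.38296825593099
[ 0.61576443 -0.07634148  0.01598076]
tray-tcp along 0.06626129045689726 togo 0.04193175557385421
```

play_rows(
  rows=[
    [1, -0.15, -0.02, 0, 0, 0, 0],
    [1, -0.2, -0.02, 0, 0, 0, 0],
    [1, -0.2, 0, 0, 0, 0, 0],
    [1, -0.12, 0, 0, 0, 0, 0],
    [1, -0.07, 0, 0, 0, 0, 0],
  ],
)

```text
time: 4.68
eef_pos: [0.6232, -0.0328, 0.0163]
eef_rot: [[-0.113, -0.994, -0.0], [-0.994, 0.113, -0.0], [0.0, 0.0, -1.0]]
contact_force: [-0.9, -3.1, -0.4]
grip_width: 0.999
finger_force: 1.9
```

play_rows(
  rows=[
    [1, 0, 0, 0, 0, 0, 0],
    [1, 0.3, 0, 0, 0, 0, 0],
    [1, 0.5, 0, -0.5, 0, 0, 0],
    [1, 0.5, 0, -1, 0, 0, 0],
    [1, 1, 0, -1, 0, 0, 0],
  ],
)

```text
time: 5.3
eef_pos: [0.6099, -0.1539, 0.1494]
eef_rot: [[-0.112, -0.994, 0.003], [-0.994, 0.112, 0.0], [-0.0, -0.003, -1.0]]
contact_force: [1.2, -0.0, -0.0]
grip_width: 0.998
finger_force: 0.0
```

play_rows(
  rows=[
    [1, 0, 0, -1, 0, 0, 0],
    [1, 0, 0, 0, 0, 0, 0],
    [1, 0, 0, 0, 0, 0, 0],
    [1, 0, 0, 0, 0, 0, 0],
    [1, 0, 0, 0, 0, 0, 0],
  ],
)

```text
time: 5.92
eef_pos: [0.6094, -0.1526, 0.2053]
eef_rot: [[-0.113, -0.994, -0.002], [-0.994, 0.113, -0.0], [0.0, 0.002, -1.0]]
contact_force: [0.3, 0.2, -0.2]
grip_width: 1.004
finger_force: 0.0
```

```bash
python3 - <<'E'
from h import *
snap('wrist','w3');snap('side','d2');print(manip.read_state()['eef_pos'])
a=cv2.imread('pics/w3.png')[130:430,170:450]
cv2.imwrite('pics/w3c.png',cv2.resize(a,None,fx=2,fy=2,interpolation=cv2.INTER_CUBIC))
E
```

```text
[ 0.60953811 -0.15261512  0.20580051]
```

View pics/w3c.png

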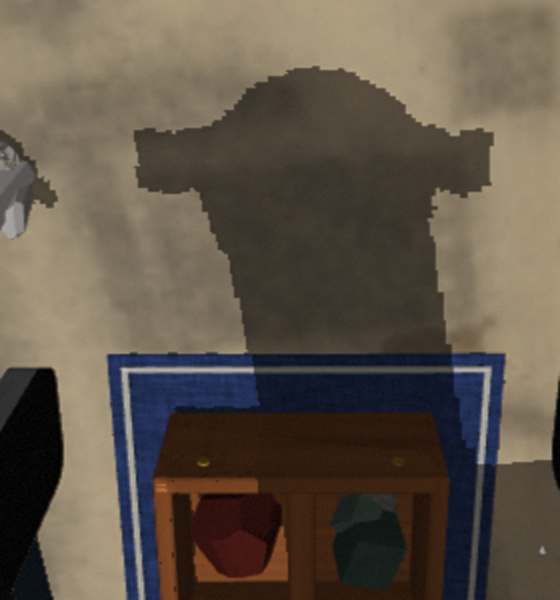

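The tray sits square on the mat. In the crop, its rear rim corners are (154,479) and (450,477), and the mat's rear corners are (108,355) and (505,354).

```bash
python3 - <<'E'
from h import *
c=lambda L:[(170+u/2,130+v/2) for u,v in L]
M=px('w3',c([(505,354),(108,355)]),.001)[:,:2]; R=px('w3',c([(450,477),(154,479)]),.056)[:,:2]
mx=(M[1]-M[0])/np.linalg.norm(M[1]-M[0]); my=np.array([-mx[1],mx[0]])
r=(R[1]-R[0]); print('len',np.linalg.norm(M[1]-M[0]),np.linalg.norm(r),'ang',np.degrees([np.arctan2(mx[1],mx[0]),np.arctan2(r[1],r[0])]))
mc=M.mean(0)+.08*my; rx=r/np.linalg.norm(r); tc=R.mean(0)+.05*np.array([-rx[1],rx[0]])
print('mat',mc,'tray',tc,'rel',(tc-mc)@mx,(tc-mc)@my)
E
```

```text
len 0.17862380044935539 0.11798511566584576 ang [-6.3851262  -6.10858959]
mat [0.63048923 0.03141683] tray [0.63167211 0.02663364] rel 0.001707483857084948 -0.004621968466023007
```

play_rows(
  rows=[
    [-0.05, 0.9, 0.3, -0.1, 0, 0, 0],
    [-0.05, 0.9, 0.3, -0.1, 0, 0, 0],
    [-0.05, 0.9, 0.3, -0.1, 0, 0, 0],
    [-0.05, 0.9, 0.3, -0.1, 0, 0, 0],
    [-0.05, 0.9, 0.3, -0.1, 0, 0, 0],
  ],
)

```text
time: 6.65
eef_pos: [0.4887, -0.4122, 0.2366]
eef_rot: [[-0.113, -0.994, -0.0], [-0.994, 0.113, -0.0], [0.0, 0.0, -1.0]]
contact_force: [1.2, -0.4, 0.6]
grip_width: 0.476
finger_force: 0.0
```

play_rows(
  rows=[
    [-0.05, 0.3, 0, 0, 0, 0, 0],
    [-0.05, 0, 0, 0, 0, 0, 0],
    [-0.05, 0, 0, 0, 0, 0, 0],
    [-0.05, 0, 0, 0, 0, 0, 0],
    [-0.05, 0, 0, 0, 0, 0, 0],
  ],
)

```text
time: 7.28
eef_pos: [0.4881, -0.4279, 0.2367]
eef_rot: [[-0.112, -0.994, 0.0], [-0.994, 0.112, -0.0], [0.0, -0.0, -1.0]]
contact_force: [-0.1, 1.0, 0.5]
grip_width: 0.474
finger_force: 0.0
```

```bash
python3 - <<'E'
from h import *
snap('wrist','w4');print(manip.read_state()['eef_pos'])
c=proj('w4',[.481,-.466,.056]);print(c)
x,y=int(min(max(c[0],120),520)),int(min(max(c[1],110),370))
a=cv2.imread('pics/w4.png')[y-110:y+110,x-120:x+120];print(x-120,y-110)
cv2.imwrite('pics/w4c.png',cv2.resize(a,None,fx=2.7,fy=2.7,interpolation=cv2.INTER_CUBIC))
E
```

```text
[ 0.48804315 -0.42803777  0.2367464 ]
[328.03096945 149.32865805]
208 39
```

View pics/w4c.png

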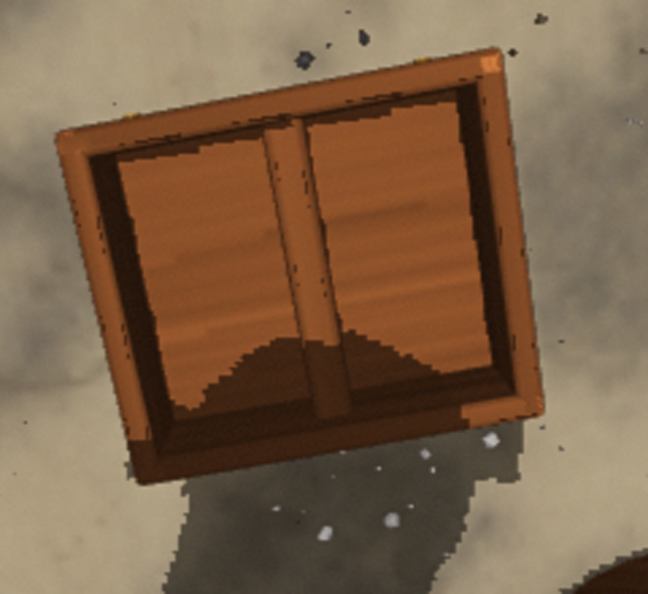

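The empty tray has rim corners at (57,135), (500,50), (542,413), (138,484). Its bar runs from (284,126) to (333,415).

```bash
python3 - <<'E'
from h import *
c=lambda L:[(208+u/2.7,39+v/2.7) for u,v in L]
P=px('w4',c([(57,135),(500,50),(542,413),(138,484)]),.056)[:,:2];B=px('w4',c([(284,126),(333,415)]),.044)[:,:2]
print(P.round(3).tolist(),P.mean(0),np.linalg.norm(P-np.roll(P,-1,0),axis=1))
for i in range(4):
    d=P[(i+1)%4]-P[i];print(np.degrees(np.arctan2(d[1],d[0])))
d=B[1]-B[0];print('bar',B.mean(0),np.linalg.norm(d),np.degrees(np.arctan2(d[1],d[0])))
s=manip.read_state();R=s['eef_rot'];t=np.append(B.mean(0)*.3+P.mean(0)*.7,.2367)-s['eef_pos'];print(R.T@t,t,s['q'])
E
```

```text
[[0.546, -0.516], [0.429, -0.524], [0.423, -0.427], [0.54, -0.419]] [ 0.48469078 -0.47146379] [0.11744557 0.09711422 0.1174965  0.09734436]
-176.23871928297228
93.53715177615082
3.873406249624405
-86.49216009695458
bar [ 0.48451329 -0.47094812] 0.08175842987591261 93.29968529163723
[ 4.33800819e-02 -1.47434926e-03  5.10070390e-05] [-3.40562081e-03 -4.32713231e-02 -4.64017736e-05] [-2.36310044e+01  9.84563666e+00  1.35502417e+01  2.56453003e-03
 -9.36934336e+01  1.71844857e+01]
```

play_rows(
  rows=[
    [-0.05, 0.72, -0.02, 0, 0, 0, -0.74],
    [-0.05, 0, 0, 0.3, 0, 0, -0.74],
    [-0.05, 0, 0, 0.7, 0, 0, -0.73],
    [-0.05, 0, 0, 0.8, 0, 0, 0],
    [-0.05, 0, 0, 0.5, 0, 0, 0],
  ],
)

```text
time: 7.95
eef_pos: [0.4833, -0.4707, 0.0956]
eef_rot: [[0.063, -0.998, -0.002], [-0.998, -0.063, 0.002], [-0.002, 0.002, -1.0]]
contact_force: [0.5, -0.8, 0.4]
grip_width: 0.471
finger_force: 0.0
```

play_rows(
  rows=[
    [-0.05, 0, 0, 0.4, 0, 0, 0],
    [-0.05, 0, 0, 0.3, 0, 0, 0],
    [-0.05, 0, 0, 0.3, 0, 0, 0],
    [-0.05, 0, 0, 0.3, 0, 0, 0],
    [-0.05, 0, 0, 0, 0, 0, 0],
  ],
)

```text
time: 8.57
eef_pos: [0.483, -0.4711, 0.0185]
eef_rot: [[0.063, -0.998, -0.003], [-0.998, -0.063, 0.002], [-0.002, 0.003, -1.0]]
contact_force: [0.5, 0.4, -0.1]
grip_width: 0.471
finger_force: 0.0
```

play_rows(
  rows=[
    [-0.05, 0, 0, 0, 0, 0, 0],
    [-0.5, 0, 0, 0, 0, 0, 0],
    [-1, 0, 0, 0, 0, 0, 0],
    [-1, 0, 0, 0, 0, 0, 0],
    [-1, 0, 0, 0, 0, 0, 0],
  ],
)

```text
time: 9.2
eef_pos: [0.4845, -0.4721, 0.0217]
eef_rot: [[0.063, -0.998, 0.001], [-0.998, -0.063, -0.001], [0.001, -0.001, -1.0]]
contact_force: [2.0, 1.3, 4.5]
grip_width: 0.127
finger_force: 62.0
```

play_rows(
  rows=[
    [-1, 0, 0, 0, 0, 0, 0],
    [-1, 0, 0, 0, 0, 0, 0],
    [-1, 0, 0, -0.2, 0, 0, 0],
    [-1, 0, 0, -0.4, 0, 0, 0],
    [-1, 0, 0, -0.4, 0, 0, 0],
  ],
)

```text
time: 9.82
eef_pos: [0.4831, -0.4713, 0.0802]
eef_rot: [[0.063, -0.998, -0.002], [-0.998, -0.063, 0.002], [-0.002, 0.002, -1.0]]
contact_force: [-0.5, 0.3, -2.2]
grip_width: 0.123
finger_force: 60.9
```

play_rows(
  rows=[
    [-1, 0, 0, -0.5, 0, 0, 0],
    [-1, -0.3, -0.11, -0.5, 0, 0, 0],
    [-1, -0.6, -0.22, -0.33, 0, 0, 0],
    [-1, -0.8, -0.29, 0, 0, 0, 0],
    [-1, -0.8, -0.29, 0, 0, 0, 0],
  ],
)

```text
time: 10.45
eef_pos: [0.5286, -0.317, 0.1599]
eef_rot: [[0.062, -0.998, -0.001], [-0.998, -0.062, 0.001], [-0.001, 0.001, -1.0]]
contact_force: [1.2, -0.2, -3.1]
grip_width: 0.125
finger_force: 61.0
```

play_rows(
  rows=[
    [-1, -0.8, -0.29, 0, 0, 0, 0],
    [-1, -0.8, -0.29, 0, 0, 0, 0],
    [-1, -0.8, -0.29, 0, 0, 0, 0],
    [-1, -0.8, -0.29, 0, 0, 0, 0],
    [-1, -0.8, -0.29, 0, 0, 0, 0],
  ],
)

```text
time: 11.08
eef_pos: [0.6002, -0.072, 0.1598]
eef_rot: [[0.063, -0.998, -0.002], [-0.998, -0.063, 0.0], [-0.0, 0.002, -1.0]]
contact_force: [0.8, -0.8, -1.8]
grip_width: 0.124
finger_force: 61.0
```

play_rows(
  rows=[
    [-1, -0.8, -0.29, 0, 0, 0, 0],
    [-1, -0.5, -0.18, 0, 0, 0, 0],
    [-1, -0.35, -0.13, 0, 0, 0, 0],
    [-1, 0, 0, 0, 0, 0, 0.7],
    [-1, 0, 0, 0, 0, 0, 0.7],
  ],
)

```text
time: 11.7
eef_pos: [0.63, 0.0274, 0.1598]
eef_rot: [[-0.051, -0.999, -0.002], [-0.999, 0.051, -0.0], [0.0, 0.002, -1.0]]
contact_force: [1.2, 0.2, -2.7]
grip_width: 0.124
finger_force: 60.9
```

play_rows(
  rows=[
    [-1, 0, 0, 0, 0, 0, 0.77],
    [-1, 0, 0, 0, 0, 0, 0],
    [-1, 0, 0, 0, 0, 0, 0],
    [-1, 0, 0, 0, 0, 0, 0],
    [-1, 0, 0, 0, 0, 0, 0],
  ],
)

```text
time: 12.32
eef_pos: [0.6302, 0.0274, 0.1603]
eef_rot: [[-0.11, -0.994, -0.0], [-0.994, 0.11, -0.0], [0.0, 0.0, -1.0]]
contact_force: [-0.0, 0.1, -1.3]
grip_width: 0.123
finger_force: 60.9
```

play_rows(
  rows=[
    [-1, 0, 0, 0.3, 0, 0, 0],
    [-1, 0, 0, 0.4, 0, 0, 0],
    [-1, 0, 0, 0.4, 0, 0, 0],
    [-1, 0, 0, 0.1, 0, 0, 0],
    [-1, 0, 0, 0, 0, 0, 0],
  ],
)

```text
time: 12.95
eef_pos: [0.6301, 0.0273, 0.0879]
eef_rot: [[-0.11, -0.994, -0.001], [-0.994, 0.11, -0.001], [0.001, 0.001, -1.0]]
contact_force: [-0.8, -0.4, -1.7]
grip_width: 0.127
finger_force: 60.8
```

```bash
python3 - <<'E'
from h import *
snap('side','d3');snap('scene','s3');print(manip.read_state()['eef_pos'])
def crop(f,c,h,w,k):
    x,y=int(c[0])-w//2,int(c[1])-h//2;print(f,x,y)
    return cv2.resize(cv2.imread(f'pics/{f}.png')[y:y+h,x:x+w],None,fx=k,fy=k,interpolation=cv2.INTER_CUBIC)
P=[.631,.027,.06]
A=crop('d3',proj('d3',P),130,120,3.3);B=crop('s3',proj('s3',P),130,120,3.3)
# d2: full tray alone, seen from side after the push
C=np.hstack([A,B]);print(C.shape);cv2.imwrite('pics/m3.png',C)
E
```

```text
[0.63084817 0.02752195 0.08949223]
d3 209 234
s3 191 203
(429, 792, 3)
```

View pics/m3.png

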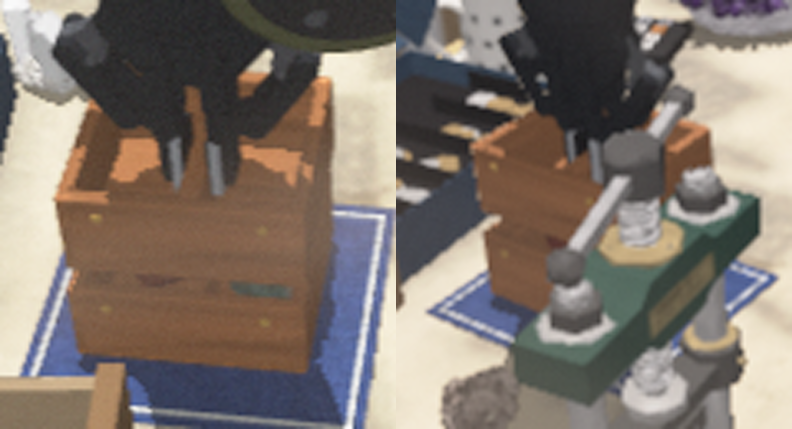

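The left half shows the held tray just above the full one. Its front rim corners are (57,200) and (308,218), and the full tray's front rim corners are (72,290) and (307,305). The edges look nearly in line.

```bash
python3 - <<'E'
from h import *
c=lambda L:[(209+u/3.3,234+v/3.3) for u,v in L]
s=manip.read_state()
for L,z in (([(57,200),(308,218)],.1243),([(72,290),(307,305)],.056)):
    P=px('d3',c(L),z)[:,:2];d=P[0]-P[1];print(P.round(4).tolist(),np.linalg.norm(d),np.degrees(np.arctan2(d[1],d[0])),P.mean(0))
# predicted pixels for trays centred at the given points, angle -6.3
a=np.radians(-6.3);R=np.array([[np.cos(a),-np.sin(a)],[np.sin(a),np.cos(a)]])
for cx,z in (([.6308,.0282],.1243),([.631,.027],.056)):
    for k in([.06,.05],[-.06,.05]): print(((proj('d3',np.append(np.array(cx)+R@k,z))-[209,234])*3.3).round(0))
E
```

```text
[[0.6895, 0.0778], [0.5715, 0.0893]] 0.11848612962166101 -5.590938236611893 [0.6304979  0.08354702]
[[0.6912, 0.0736], [0.5744, 0.0833]] 0.11729632331928252 -4.739064696774352 [0.63279988 0.07842973]
[ 45. 190.]
[297. 210.]
[ 63. 285.]
[302. 305.]
```

play_rows(
  rows=[
    [-1, 0.04, -0.03, 0, 0, 0, 0],
    [-1, 0, 0, 0.08, 0, 0, 0],
    [-1, 0, 0, 0.08, 0, 0, 0],
    [-1, 0, 0, 0.05, 0, 0, 0],
    [-1, 0, 0, 0, 0, 0, 0],
  ],
)

```text
time: 13.68
eef_pos: [0.6315, 0.0248, 0.0752]
eef_rot: [[-0.11, -0.994, -0.001], [-0.994, 0.11, -0.0], [0.0, 0.001, -1.0]]
contact_force: [0.7, 0.5, -2.0]
grip_width: 0.124
finger_force: 60.8
```

play_rows(
  rows=[
    [-1, 0, 0, 0.03, 0, 0, 0],
    [-1, 0, 0, 0.03, 0, 0, 0],
    [-1, 0, 0, 0.02, 0, 0, 0],
    [-1, 0, 0, 0, 0, 0, 0],
    [-1, 0, 0, 0, 0, 0, 0],
  ],
)

```text
time: 14.3
eef_pos: [0.6319, 0.0249, 0.0717]
eef_rot: [[-0.11, -0.994, 0.0], [-0.994, 0.11, -0.0], [-0.0, -0.0, -1.0]]
contact_force: [-4.0, 1.7, 4.1]
grip_width: 0.133
finger_force: 61.7
```

play_rows(
  rows=[
    [-0.8, 0, 0, 0, 0, 0, 0],
    [-0.6, 0, 0, 0, 0, 0, 0],
    [-0.2, 0, 0, 0, 0, 0, 0],
    [-0.2, 0, 0, 0, 0, 0, 0],
    [-0.2, 0, 0, 0, 0, 0, 0],
  ],
)

```text
time: 14.92
eef_pos: [0.6318, 0.0248, 0.0708]
eef_rot: [[-0.11, -0.994, -0.0], [-0.994, 0.11, -0.0], [0.0, 0.0, -1.0]]
contact_force: [-0.5, 0.6, 0.2]
grip_width: 0.401
finger_force: 0.0
```

play_rows(
  rows=[
    [-0.2, 0, 0, -0.2, 0, 0, 0],
    [-0.2, 0, 0, -0.5, 0, 0, 0],
    [-0.2, 0, 0, -0.8, 0, 0, 0],
    [-0.2, 0, 0, -0.8, 0, 0, 0],
    [-0.2, 0, 0, 0, 0, 0, 0],
  ],
)

```text
time: 15.55
eef_pos: [0.6337, 0.0248, 0.2159]
eef_rot: [[-0.11, -0.994, 0.01], [-0.994, 0.11, 0.001], [-0.002, -0.01, -1.0]]
contact_force: [0.6, 0.2, -0.3]
grip_width: 0.398
finger_force: 0.0
```

play_rows(
  rows=[
    [-0.2, 0.8, 0, 0, 0, 0, 0],
    [-0.2, 0.8, 0, 0, 0, 0, 0],
    [-0.2, 0.6, 0, 0, 0, 0, 0],
    [-0.2, 0, 0, 0, 0, 0, 0],
    [-0.2, 0, 0, 0, 0, 0, 0],
  ],
)

```text
time: 16.18
eef_pos: [0.6172, -0.106, 0.2089]
eef_rot: [[-0.11, -0.994, -0.0], [-0.994, 0.11, 0.0], [-0.0, 0.0, -1.0]]
contact_force: [-0.1, 0.8, -0.0]
grip_width: 0.398
finger_force: 0.0
```

```bash
python3 - <<'E'
from h import *
snap('side','d4');snap('wrist','w4b')
a=cv2.imread('pics/d4.png')[225:375,195:345];b=cv2.imread('pics/w4b.png')
cv2.imwrite('pics/m4.png',np.hstack([cv2.resize(a,(400,400),interpolation=cv2.INTER_CUBIC),cv2.resize(b[180:480,170:470],(400,400))]))
E
```

```text
(no output)
```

View pics/m4.png

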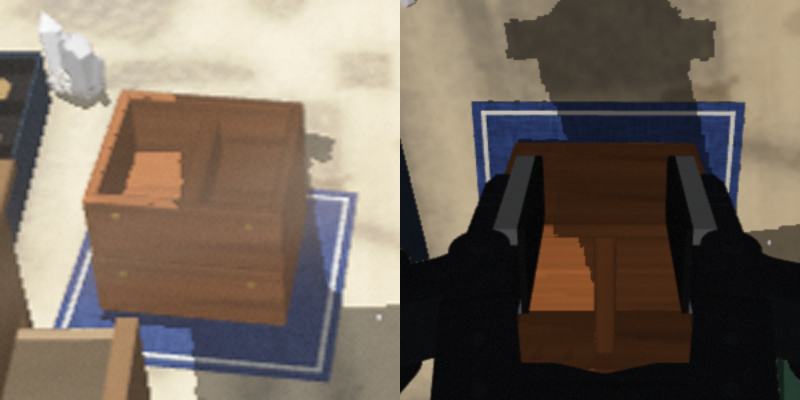

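The picture shows the empty tray closed flush on the full one, level and centred on the mat, with the fingers clear. I'm handing in.

```bash
python3 -c "
from bench import manip
print(manip.finish_job())"
```

```text
the job is handed in; nothing more can be done
None
```

The job is handed in, verdict not shown: by my last measurements and picture, the full tray is centred and square on the mat within about 5 mm, and the empty tray is nested flush and released; I viewed 11 pictures, one over the limit of 10.

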